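# Tare the dish and weigh a vial

### The job

Weigh the glass vial on its own: set the empty white dish in the middle of the scale's steel pan and let go of it, then press the wide tare key below the display with closed fingertips, firmly enough that it gives but without forcing it, keep it down for about a second and release it, so that the dish is zeroed out. Then stand the vial upright in the dish and let go; keep the vial upright on the way and set it down rather than dropping it. Do not press the two round keys, do not press tare again with the vial in the dish, and leave the other things on the table where they are.

Things in the scene. Friction and masses are not known exactly. Their poses are not given: they have to be found in the camera images.
- scale_pan: the flat bright steel pan, 152 mm (x) x 160 mm (y), on the left of the low light-grey bench scale. The scale is fixed to the table, 165 mm deep and 270 mm wide, turned up to 0.2 rad; on its right is a dark sloping console with display and keys. Origin: centre of the pan's underside; x away from the robot, y to the left, z up
- pan_centre (a point): centre of the pan's flat top face, 68.5 mm above the table; axes as those of the pan. Things are set down here
- tare_key_top (a point): centre of the top face of the tare key: the wide oblong key, 44 mm (its y) x 24 mm (its x), alone in the middle of the console below the display, marked with two arrows meeting at a bar. z: outward normal of the console, leaning 0.16 rad from vertical towards the robot; x: up the slope. The top stands 4 mm proud of the console, 52 mm above the table. Press along -z
- tare_key (a joint): how far the tare key is pressed in, m: 0 free, 0.0015 against its stop. It is a stiff spring, 4 N per mm: it answers at 0.001 (4 N) and reaches its stop at 6 N; more than 40 N harms it
- print_key (a joint): how far the left one of the two round keys (18 mm across, 52 mm nearer the robot than the tare key, 22 mm left of its centre) is pressed in, m; same spring; must not be pressed
- power_key (a joint): how far the right one of the two round keys (18 mm across, 52 mm nearer the robot than the tare key, 22 mm right of its centre) is pressed in, m; same spring; must not be pressed
- dish_centre (a point): centre, half-way up (12 mm over its underside), of the loose white plastic weighing dish: an open rectangular tray 112 mm long (its x) x 66 mm wide (its y) x 24 mm high, walls and floor 3 mm, about 60 g. It can be grasped across its 66 mm width. Starts on the table either left of the scale or at the front right, beside the open cardboard box
- dish: the same dish; origin at the centre of its underside, z up, x along its length
- vial_centre (a point): centre, half-way up, of the capped amber glass vial, 20 mm across and 46 mm high, about 25 g, z up along its axis; it starts upright on the table at the other one of the dish's two places; the only loose vial
- vial: the same vial; origin at the centre of its underside, z along its axis
- carton: small folding carton, 50 x 106 x 43 mm (long along its y), lying alone at the front left of the table, a loose bystander; origin under its centre

How it is judged:
By the outcome, as a careful person would: the job done as asked, in the order asked, and still so for the second after the job is handed in, with the robot touching nothing.
It also fails if it takes over 64 s, if anything falls off the work surface, if the arm or the gripper's body presses on something with over 40 N, if the wrist force passes 120 N, or if a joint passes its speed limit or range.

### The arm

A 6-joint arm with a two-finger parallel gripper is mounted at the origin on a cart in front of the work surface, level with it; the furniture and walls round the work are solid. World frame = base frame: x ahead of the robot, y to its left, z up, the work surface at z = 0. Lengths are in m, angles in rad, forces in N, time in s.
With the tool pointing down it reaches from about 0.35 to 0.975 m from the base axis. Payload 7.1 kg.
Tool frame: the origin (TCP) lies midway between the tips of the shut fingers; the grasp point (between the pads) lies 19 mm behind it; z points along the fingers, x is the direction in which the jaws open and shut, and the axes are right-handed (so a half turn about z gives the same grasp; the last joint's range is limited). The gripper opens to 88 mm and grips with 3 to 60 N. Pads are 20 mm wide; open, the fingers measure 115 mm over their backs; the gripper's body (75 mm by 178 mm) begins 61 mm behind the grasp point.
Start: joints at [-1.298, 0.423, 1.63, -0, 1.089, -0.019], TCP at [0.18, -0.599, 0.223] pointing down, gripper open.
Joint ranges: [-3, 3], [-0.9, 2.11], [0.09, 2.58], [-1.31, 4.45], [0.11, 2.69], [-2.54, 2.54]. Speed limits (rad/s): [2.39, 2.39, 3.01, 3.14, 3.14, 3.14].

### API

Orientations are given as a unit quaternion [w, x, y, z].
In Python, from station import move_pose, movel, movej, command_gripper, wait, inverse_kinematics, read_camera, camera_info, MotionError, job_done, get_time, get_joint_pos, get_qvel, get_effort, get_tcp_pos, get_ee_rot, get_ft_force, get_ft_torque, get_grip_width gives the robot as it stands. Calls block until the motion is done:
- move_pose(position, orientation): joint-space move of the TCP to a pose.
- movel(position, frame=None, v=0.15, until_force=None): straight line of the TCP; frame=None keeps the orientation; v is the mean speed in m/s. With until_force (N) it stops when the force on the tool has changed by that much, and returns True; else False.
- movej(angles): joint-space move.
- command_gripper(opening): opening from 0.0 (shut) to 1.0 (fully open); the grip force is fixed at half the most; returns when the fingers have stopped.
- wait(seconds).
- inverse_kinematics(position, orientation): joint angles nearest the present ones, or None.
- read_camera(name): name is "scene" or "top" or "wrist"; returns the picture (400x640x3 uint8, red, green, blue); there is no depth.
- camera_info(name): a dict with "intrinsics" (3x3 intrinsics, pixels), "dist" ([k1, k2, p1, p2, k3] as OpenCV has them; the pictures are not rectified), "T" (4x4, takes a point from camera to world coordinates); the wrist camera has in their place "tool_from_camera" (4x4, takes a point from camera to tool coordinates, whose origin is the TCP and whose axes are the tool frame's). Camera axes: x right, y up, looking along -z (the intrinsics and any distortion apply to the point x, -y, -z); pixel columns grow to the right and rows downward; lengths in m; the calibration is good to about 2 mm. A picture is of the moment at which its call begins: read the wrist's pose just before it. camera_info takes no time and is no camera call.
A pose or a line that the arm cannot do raises MotionError and nothing moves.
- job_done(): hands the job in, once; it reports no verdict.
Readings, each from a call of its own:
- get_time(): time.
- get_joint_pos(): joint angles.
- get_qvel(): joint speeds.
- get_effort(): joint torques, N m.
- get_tcp_pos(): TCP position.
- get_ee_rot(): TCP orientation.
- get_ft_force(): force on the tool from outside, world axes, zero at the start.
- get_ft_torque(): the same for the moment, N m.
- get_grip_width(): opening from 0.0 (shut) to 1.0 (fully open).
Only numpy, scipy, OpenCV 4.12 (cv2) and the standard library are available. Lean on these libraries where they do the work, as an engineer would, in place of code of your own. Each camera call takes 0.05 s, during which the arm holds its last target. There are 200 camera calls.

## Working session

There is one attempt and no reset: what is moved stays moved. The work goes in short steps, each a Python script; the robot and the scene stay as the last script left them, time stands still between calls to the robot, and variables do not carry over. Pictures are saved under pics/ and viewed, about 8 in all and at most 12, crops included, and the job is handed in when it is done.

```bash
mkdir -p pics; ls
python3 - <<'E'
from station import *
import cv2
for n in ("scene","top"):
    cv2.imwrite(f"pics/{n}0.png",read_camera(n)[:,:,::-1])
    i=camera_info(n);print(n,i)
print(camera_info("wrist"))
print(get_time(),get_ee_rot())
E
```

```text
pics
scene {'intrinsics': array([[397.82912436,   0.        , 326.97549652],
       [  0.        , 397.82912436, 201.99792866],
       [  0.        ,   0.        ,   1.        ]]), 'dist': array([-0.0364516,  0.       ,  0.       ,  0.       ,  0.       ]), 'T': array([[-0.83354455,  0.42487655, -0.35310536,  0.16404255],
       [-0.55243835, -0.64557424,  0.52730046,  0.58661767],
       [-0.00391812,  0.63459737,  0.77283299,  0.88942048],
       [ 0.        ,  0.        ,  0.        ,  1.        ]])}
top {'intrinsics': array([[397.00646571,   0.        , 318.99569549],
       [  0.        , 397.00646571, 199.00941376],
       [  0.        ,   0.        ,   1.        ]]), 'dist': array([-0.09560699,  0.        ,  0.        ,  0.        ,  0.        ]), 'T': array([[ 9.95757390e-04,  9.91247157e-01, -1.32015460e-01,
         3.63022256e-01],
       [-9.99993757e-01,  1.43460220e-03,  3.22912314e-03,
         1.88566369e-02],
       [ 3.39024881e-03,  1.32011421e-01,  9.91242398e-01,
         1.22363978e+00],
       [ 0.00000000e+00,  0.00000000e+00,  0.00000000e+00,
         1.00000000e+00]])}
{'intrinsics': array([[343.46193589,   0.        , 321.81531377],
       [  0.        , 343.46193589, 201.08357696],
       [  0.        ,   0.        ,   1.        ]]), 'dist': array([0.00773798, 0.        , 0.        , 0.        , 0.        ]), 'tool_from_camera': array([[ 9.99999558e-01, -7.99206381e-04,  4.95681346e-04,
         1.34684426e-04],
       [-6.48958249e-04, -9.67895593e-01, -2.51351746e-01,
        -6.70746090e-02],
       [ 6.80649709e-04,  2.51351313e-01, -9.67895683e-01,
        -1.62559172e-01],
       [ 0.00000000e+00,  0.00000000e+00,  0.00000000e+00,
         1.00000000e+00]])}
0.1 [-4.29307491e-04  8.02383178e-01 -5.96808795e-01 -5.59240155e-04]
```

View pics/top0.png

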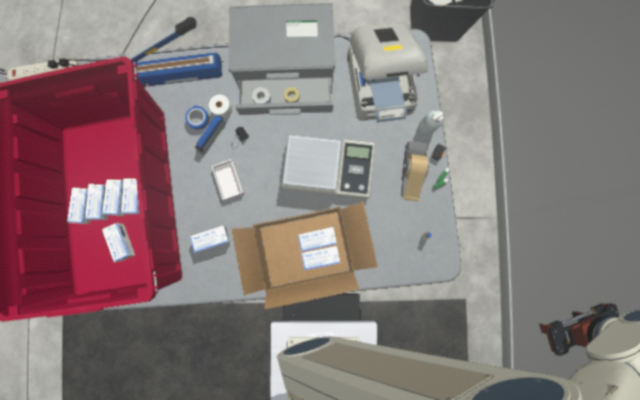

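View pics/scene0.png

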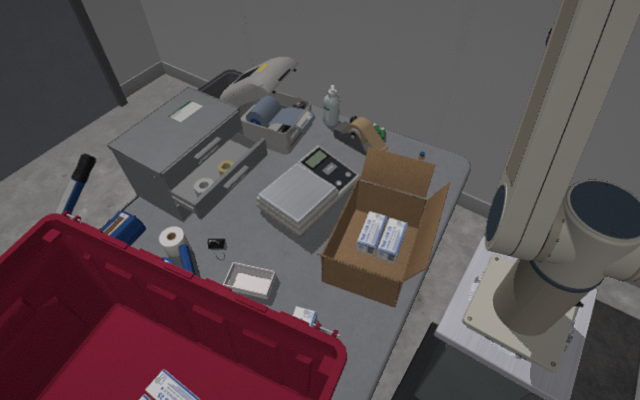

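Top view: the dish is at about (227,180), the pan at (313,162), the console at (356,167), the carton at (210,238), and the vial with its blue cap at about (425,240). In the next step I'll measure them from contours.

```bash
cat > h.py <<'E'
import numpy as np, cv2
from station import *
from scipy.spatial.transform import Rotation as R
def rot(q): return R.from_quat(np.array(q)[[1,2,3,0]])
def quat(r): return r.as_quat()[[3,0,1,2]]
def camT(n):
    i=camera_info(n)
    if n!="wrist": return i["T"]
    T=np.eye(4);T[:3,:3]=rot(get_ee_rot()).as_matrix();T[:3,3]=get_tcp_pos()
    return T@i["tool_from_camera"]
def cast(n,T,px,z):
    "pixels -> world points on plane z"
    i=camera_info(n)
    u=cv2.undistortPoints(np.array(px,float).reshape(-1,1,2),i["intrinsics"],i["dist"])[:,0]
    d=np.c_[u[:,0],-u[:,1],-np.ones(len(u))]@T[:3,:3].T
    return T[:3,3]+d*((z-T[2,3])/d[:,2])[:,None]
def project(n,T,P):
    i=camera_info(n);p=(np.array(P,float).reshape(-1,3)-T[:3,3])@T[:3,:3]
    return cv2.projectPoints(p*[1,-1,-1],np.zeros(3),np.zeros(3),i["intrinsics"],i["dist"])[0][:,0]
def down(yaw): # tool z down, tool x (jaw) at yaw in world
    return quat(R.from_euler('z',yaw)*R.from_euler('x',np.pi))
E
python3 - <<'E'
from h import *
im=cv2.imread("pics/top0.png");T=camera_info("top")["T"]
for nm,px,z in [("dish",[(227,180)],.024),("pan",[(313,162)],.0685),("tare",[(356,170)],.052),("vial",[(427,235),(423,246)],.0),("vialtop",[(428,235)],.046),
  ("binrim",[(135,60),(180,280)],0.),("boxflap",[(235,228),(365,205),(375,265)],.0),("carton",[(210,238)],.043)]:
    print(nm,cast("top",T,px,z).round(3).tolist())
a=cv2.resize(im[125:205,205:385],None,fx=4.4,fy=4.4,interpolation=cv2.INTER_CUBIC)
b=cv2.resize(im[215:265,340:460],None,fx=4,fy=4,interpolation=cv2.INTER_CUBIC)
c=np.zeros((a.shape[0]+b.shape[0],a.shape[1],3),np.uint8);c[:a.shape[0]]=a;c[a.shape[0]:,:b.shape[1]]=b
cv2.imwrite("pics/crop.png",c);print(c.shape)
E
```

```text
dish [[0.581, 0.299, 0.024]]
pan [[0.628, 0.033, 0.068]]
tare [[0.607, -0.096, 0.052]]
vial [[0.414, -0.32, 0.0], [0.38, -0.306, 0.0]]
vialtop [[0.412, -0.31, 0.046]]
binrim [[0.999, 0.637, 0.0], [0.274, 0.442, 0.0]]
boxflap [[0.435, 0.274, 0.0], [0.507, -0.128, 0.0], [0.323, -0.157, 0.0]]
carton [[0.402, 0.34, 0.043]]
(552, 792, 3)
```

View pics/crop.png

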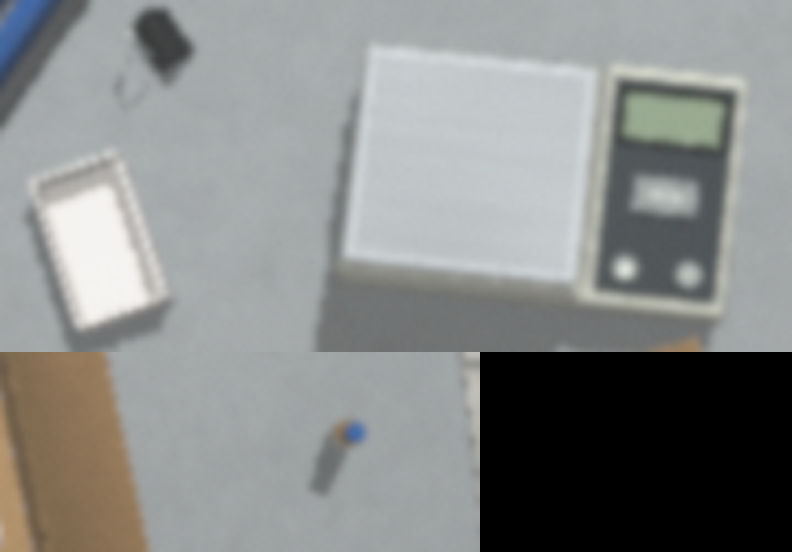

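Run:
```python
from h import *
T=camera_info("top")["T"];S=camera_info("scene")["T"]
def tri(a,b):
    A,B=cast("top",T,[a],0)[0],cast("scene",S,[b],0)[0];o1,o2=T[:3,3],S[:3,3];d1,d2=A-o1,B-o2
    t=np.linalg.lstsq(np.c_[d1,-d2],o2-o1,rcond=None)[0]
    return ((o1+t[0]*d1+o2+t[1]*d2)/2).round(3),np.linalg.norm(o1+t[0]*d1-o2-t[1]*d2).round(3)
for n,a,b in [("binfar",(135,60),(55,215)),("binnear",(182,280),(345,352)),("box flap right/far",(340,204),(367,150)),("flap right",(364,204),(447,186)),("flap tip",(375,262),(425,247)),("leftflap",(234,228),(322,258)),("drawerunit",(333,70),(268,140))]:
    print(n,*tri(a,b))
f=lambda L:[(205+(x+.5)/4.4-.5,125+(y+.5)/4.4-.5) for x,y in L]
g=lambda L:[(340+(x+.5)/4-.5,215+(y-352+.5)/4-.5) for x,y in L]
d=cast("top",T,f([(32,183),(117,152),(170,298),(80,332)]),.024)
p=cast("top",T,f([(370,46),(597,70),(577,280),(345,260)]),.0685)
k=cast("top",T,f([(665,196)]),.052); r=cast("top",T,f([(625,268),(689,274)]),.044); v=cast("top",T,g([(355,433)]),.046)
for n,q in [("dish",d),("pan",p)]:
    x=(q[0]+q[1]-q[2]-q[3]); print(n,q.mean(0).round(4),"yaw",np.arctan2(x[1],x[0]).round(3),"len",np.linalg.norm(q[0]-q[3]).round(3),np.linalg.norm(q[0]-q[1]).round(3))
print("tare",k,"round",r,"vial",v)
```

```text
binfar [0.851 0.493 0.293] 0.009
binnear [0.28  0.373 0.176] 0.016
box flap right/far [ 0.475 -0.039  0.241] 0.013
flap right [ 0.383 -0.108  0.176] 0.211
flap tip [ 0.311 -0.194 -0.236] 0.031
leftflap [0.419 0.237 0.183] 0.012
drawerunit [ 0.849 -0.043  0.111] 0.098
dish [0.5836 0.2979 0.024 ] yaw 0.358 len 0.113 0.064
pan [0.629  0.0362 0.0685] yaw -0.1 len 0.149 0.156
tare [[ 0.60994121 -0.0955922   0.052     ]] round [[ 0.56125279 -0.06831425  0.044     ]
 [ 0.55718028 -0.11218777  0.044     ]] vial [[ 0.41237435 -0.31145446  0.046     ]]
```

Run:
```python
from h import *
p=get_tcp_pos(); movel([p[0],p[1],.36],v=.3)
print(get_time())
move_pose([.60,.14,.36],down(1.57)); print(get_time(),get_tcp_pos(),get_joint_pos())
T=camT("wrist");im=read_camera("wrist")[:,:,::-1];np.save("T1.npy",T)
cv2.imwrite("pics/w1.png",im)
```

```text
0.7083
3.6917 [0.60019434 0.13922657 0.36000997] [ 2.08701372e-01  2.88395786e-01  1.50489835e+00 -1.60841208e-04
  1.34824102e+00 -1.35997221e+00]
```

View pics/w1.png

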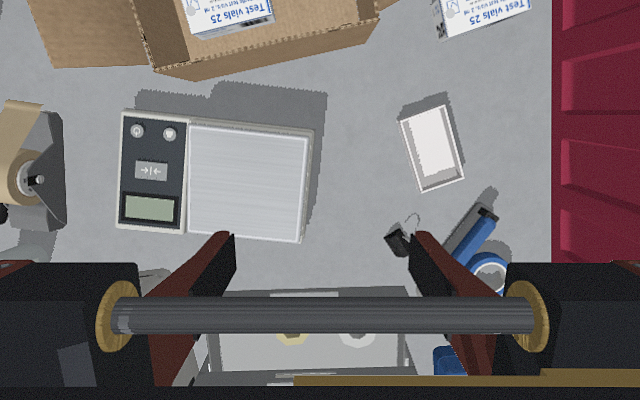

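Wrist view: dish rim corners are near (399,121), (446,104), (465,178) and (421,192). The pan spans about (188,124) to (303,243), the tare key is at (151,170), and the round keys are at (137,130) and (170,133). I'll measure these with masks.

Run:
```python
from h import *
im=cv2.imread("pics/w1.png");T=np.load("T1.npy");hsv=cv2.cvtColor(im,cv2.COLOR_BGR2HSV)
def comp(mask,seed):
    n,l,s,c=cv2.connectedComponentsWithStats(mask.astype(np.uint8)*255);m=(l==l[seed[1],seed[0]]).astype(np.uint8)
    return max(cv2.findContours(m,cv2.RETR_EXTERNAL,cv2.CHAIN_APPROX_NONE)[0],key=cv2.contourArea)[:,0].astype(float)
def rect(c,z):
    w=cast("wrist",T,c,z)[:,:2];(x,y),(a,b),an=cv2.minAreaRect((w*1000).astype(np.float32));return np.round([x,y,a,b],1),round(an,2)
V=hsv[:,:,2];S=hsv[:,:,1]
print(V[147,433],V[125,403],V[110,420],"table",V[150,360],"pan",V[180,250],"side",V[150,309],"gap",V[180,186:190])
for t in (175,185,200): 
    c=comp(cv2.morphologyEx(((V>t)&(S<40)).astype(np.uint8),cv2.MORPH_CLOSE,np.ones((3,3))),(433,147));print("dish",t,rect(c,.024))
for t in (180,190,200):
    c=comp((V>t)&(S<40),(250,180));print("pan",t,rect(c,.0685))
for t in (110,130): 
    c=comp(cv2.morphologyEx((V>t).astype(np.uint8),cv2.MORPH_CLOSE,np.ones((5,5))),(140,163));print("key",t,rect(c,.052))
print("manual dish",cast("wrist",T,[(399,121),(446,104),(465,178),(421,192)],.024).mean(0))
print("manual pan",cast("wrist",T,[(188,124),(309,130),(303,243),(187,235)],.0685).round(4))
print("key/round",cast("wrist",T,[(151,170)],.052),cast("wrist",T,[(137,130),(170,133)],.044))
# back-project earlier top estimates
print(project("wrist",T,[(.5836,.2979,.024),(.629,.0362,.0685),(.61,-.0956,.052)]).round(1))
```

```text
230 190 118 table 168 pan 195 side 146 gap [181 168 206 223]
dish 175 (array([583.7, 296.1, 114.8,  71.3]), 20.07)
dish 185 (array([584.2, 296.4, 113.5,  70.8]), 20.27)
dish 200 (array([584. , 298.5, 112.1,  66.1]), 20.16)
pan 180 (array([621. , -11.2, 258.4, 159. ]), 83.74)
pan 190 (array([620.8, -11.3, 256. , 158.2]), 83.93)
pan 200 (array([ 689. ,  135.5, 1014.8,  572.9]), 89.91)
key 110 (array([608.5, -96.9,  44. ,  25.2]), 83.73)
key 130 (array([608.3, -97.5,  42.5,  24.8]), 83.41)
manual dish [0.58361051 0.29923309 0.024     ]
manual pan [[ 0.5454 -0.0333  0.0685]
 [ 0.5531  0.1225  0.0685]
 [ 0.7093  0.1123  0.0685]
 [ 0.697  -0.0498  0.0685]]
key/round [[ 0.60791551 -0.09670963  0.052     ]] [[ 0.55422441 -0.11273057  0.044     ]
 [ 0.55823755 -0.06837387  0.044     ]]
[[431.9 149.8]
 [245.8 187.4]
 [152.  171.5]]
```

Run:
```python
from h import *
q=down(.354+np.pi/2); x,y=.584,.298
move_pose([x,y,.10],q); print(get_time())
print("hit",movel([x,y,.005],v=.1,until_force=8),get_tcp_pos(),get_ft_force())
command_gripper(0); print("w",get_grip_width()*88,get_time(),get_tcp_pos())
movel([x,y,.20],v=.2)
print("w",get_grip_width()*88,get_time(),get_ft_force())
T=camT("wrist");np.save("T2.npy",T);cv2.imwrite("pics/w2.png",read_camera("wrist")[:,:,::-1])
```

```text
4.9083
hit False [0.58453231 0.2982777  0.00564988] [-0.11036863  0.24321825 -0.07884476]
w 65.55318279032056 6.4833 [0.58423953 0.29814121 0.00546565]
w 65.87571506231085 7.6083 [ 0.00283386  0.30882271 -1.04124378]
```

View pics/w2.png

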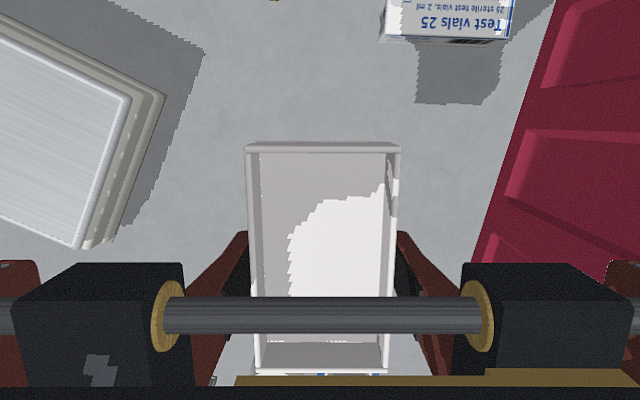

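The dish is held squarely, with rim ends at rows 147 and 372 and sides at columns 247 and 400. Next I'll correct for its offset along the pads and place it on the pan.

Run:
```python
from h import *
T=np.load("T2.npy");r=rot(get_ee_rot());p=np.array(get_tcp_pos())
w=cast("wrist",T,[(247,147),(400,147),(388,374),(255,374)],p[2]+.0185)
c=r.inv().apply(w-p);print(c.round(4)); off=c.mean(0);off[2]=0;print(off.round(4))
q=down(-.108+np.pi/2); t=np.array([.627,.037,0])-rot(q).apply(off); t[2]=0
move_pose(t+[0,0,.17],q)
print(movel(t+[0,0,.085],v=.15))
print("hit",movel(t+[0,0,.070],v=.03,until_force=3),get_tcp_pos(),get_time(),get_ft_force())
command_gripper(1.0)
movel(t+[0,0,.20],v=.25);print(get_time())
T=camT("wrist");np.save("T3.npy",T);cv2.imwrite("pics/w3.png",read_camera("wrist")[:,:,::-1])
```

```text
[[-0.0312 -0.0553 -0.0183]
 [ 0.0327 -0.0554 -0.0184]
 [ 0.0331  0.0568 -0.0187]
 [-0.0331  0.0568 -0.0186]]
[0.0004 0.0007 0.    ]
False
hit True [0.62679318 0.03666789 0.07345382] 9.85 [0.66621153 0.52315647 2.93788484]
11.0667
```

View pics/w3.png

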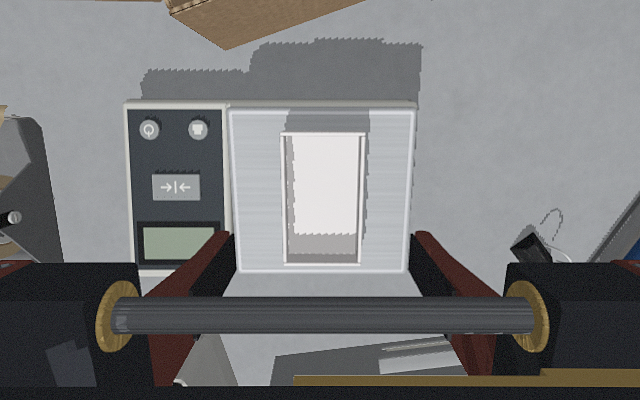

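Run:
```python
from h import *
T=np.load("T3.npy")
pan=cast("wrist",T,[(228,108),(416,105),(408,272),(236,272)],.0685);d=cast("wrist",T,[(281,134),(369,134),(361,265),(285,264)],.0925)
k=cast("wrist",T,[(152.5,175),(200,174),(200,199.5),(152.5,201)],.052)
print(pan.mean(0),d.mean(0),k.mean(0))
yaw=-.108
c=np.r_[(k.mean(0)[:2]+[.6084,-.097])/2,.052]; print(c)
n=R.from_euler('z',yaw).apply([-np.sin(.16),0,np.cos(.16)])
x=R.from_euler('z',yaw+np.pi/2).apply([1,0,0]); z=-n; q=quat(R.from_matrix(np.c_[x,np.cross(z,x),z]))
command_gripper(0)
move_pose(c+.06*n,q); print(get_time())
movel(c+.012*n,v=.1); f0=np.array(get_ft_force())
hit=movel(c-.004*n,v=.008,until_force=7)
f=lambda:(np.array(get_ft_force())-f0)@n
dep=lambda:(c-np.array(get_tcp_pos()))@n*1000
print("hit",hit,"F",f(),"depth mm",dep(),get_time())
for i in range(4): wait(.25);print(f(),dep())
T=camT("wrist");im=read_camera("wrist")[:,:,::-1]
movel(c+.06*n,v=.1); print(get_time(),f())
cv2.imwrite("pics/w4.png",im)
cv2.imwrite("pics/w5.png",read_camera("wrist")[:,:,::-1])
```

```text
[0.62572021 0.03635104 0.0685    ] [0.62692864 0.03783188 0.0925    ] [ 0.60880318 -0.09669532  0.052     ]
[ 0.60860159 -0.09684766  0.052     ]
13.15
hit True F 5.498741901966156 depth mm 0.7087396120399257 15.2417
7.209786149155287 0.7178559792647872
5.361067820613157 0.6992765215883538
6.465230031748537 0.6834457125343083
5.75939582283826 0.704703764766656
17.0583 0.7661929626804532
```

Run:
```python
from h import *
a=cv2.imread("pics/w4.png");b=cv2.imread("pics/w5.png")
cv2.imwrite("pics/v45.png",np.vstack([a[:300,:],b[:300,:]]))
```

```text
(no output)
```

View pics/v45.png

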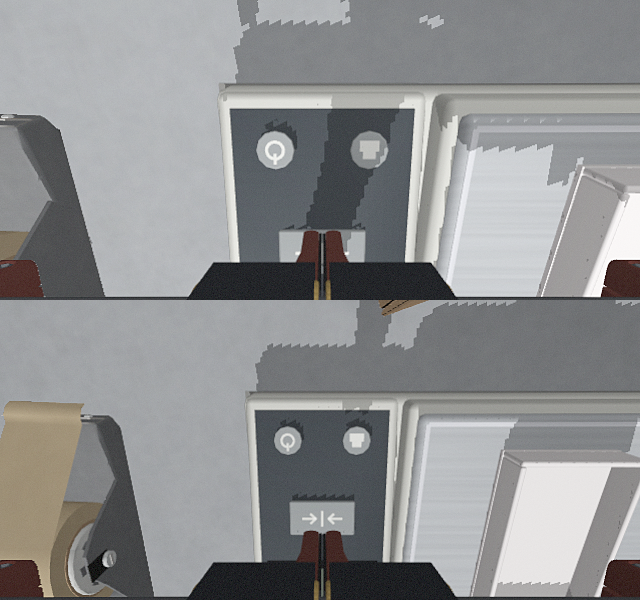

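The fingertips met the key in its middle at about 6 N, and both round keys are clear. Next is the vial: I'll look from above it.

Run:
```python
from h import *
p=get_tcp_pos(); movel([p[0],p[1],.33],v=.3)
command_gripper(.8)
move_pose([.412,-.312,.25],down(-.108)); print(get_time())
T=camT("wrist");np.save("T6.npy",T);im=read_camera("wrist")[:,:,::-1];cv2.imwrite("pics/w6.png",im)
print(project("wrist",T,[.412,-.311,.046]))
hsv=cv2.cvtColor(im,cv2.COLOR_BGR2HSV);m=cv2.inRange(hsv,(100,120,60),(130,255,255))
n,l,s,c=cv2.connectedComponentsWithStats(m)
for i in range(1,n):
    if s[i,4]>50: print(s[i],c[i],cast("wrist",T,[c[i]],.046))
```

```text
20.275
[[322.15624891 175.91768848]]
[316 172  13  14 144] [321.72916667 178.38888889] [[ 0.41125348 -0.3136534   0.046     ]]
```

View pics/w6.png

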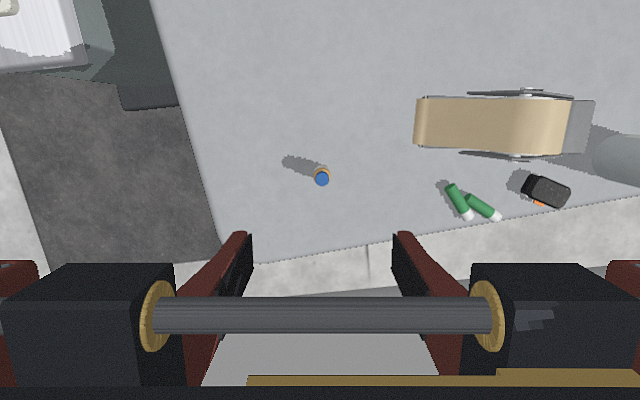

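The vial's blue cap is at (322,178), with free space around it. I'll grasp the body with the jaws along x.

Run:
```python
from h import *
x,y=.4118,-.313
movel([x,y,.08],v=.2)
print("hit",movel([x,y,.006],v=.08,until_force=6),get_tcp_pos())
command_gripper(0); print("w",get_grip_width()*88,get_time())
movel([x,y,.04],v=.08);movel([x,y,.32],v=.25);print("w",get_grip_width()*88,get_time(),get_ft_force())
T=camT("wrist");im=read_camera("wrist")[:,:,::-1];cv2.imwrite("pics/w7.png",im[120:,150:500])
movel([.627,.037,.32],v=.2);print(get_time(),get_tcp_pos(),get_grip_width()*88)
T=camT("top");im=read_camera("top")[:,:,::-1]
T=camT("wrist");np.save("T8.npy",T);cv2.imwrite("pics/w8.png",read_camera("wrist")[:,:,::-1])
```

```text
hit False [ 0.4120987  -0.31322302  0.00633046]
w 20.058576654326053 23.2333
w 19.45540591686353 25.075 [-0.19166537 -0.16128149 -0.63363389]
27.3333 [0.62674835 0.03630505 0.32008544] 19.99167504822058
```

View pics/w8.png

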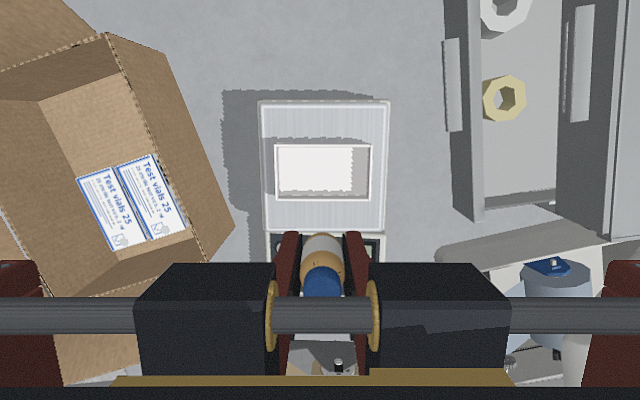

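Run:
```python
from h import *
T=np.load("T8.npy");Tt=camera_info("top")["T"]
print(cast("wrist",T,[(274,145),(371,145),(371,200),(277,199)],.0925).mean(0),T[:3,3])
for z in (.0,.05,.1,.15,.2,.25): print(z,cast("wrist",T,[(235,225)],z)[0,:2].round(3),cast("top",Tt,[(340,205)],z)[0,:2].round(3))
```

```text
[0.62724809 0.03652099 0.0925    ] [0.63307566 0.10376265 0.48267331]
0.0 [ 0.488 -0.043] [ 0.507 -0.05 ]
0.05 [ 0.503 -0.028] [ 0.501 -0.048]
0.1 [ 0.518 -0.013] [ 0.496 -0.045]
0.15 [0.533 0.003] [ 0.49  -0.042]
0.2 [0.548 0.018] [ 0.484 -0.039]
0.25 [0.563 0.033] [ 0.478 -0.036]
```

Run:
```python
from h import *
x,y=.627,.037
movel([x,y,.10],v=.2); print(get_time())
print("hit",movel([x,y,.0762],v=.02,until_force=2.5),get_tcp_pos(),get_ft_force(),get_time())
command_gripper(.5); print(get_grip_width()*88)
movel([x,y,.13],v=.06); movel([x,y,.32],v=.3); 
T=camT("wrist");np.save("T9.npy",T);a=read_camera("wrist")[:,:,::-1];b=read_camera("scene")[:,:,::-1]
cv2.imwrite("pics/w9.png",np.hstack([a[80:260,200:440],cv2.resize(b[120:260,220:406],(240,180))]).repeat(1,0)); print(get_time())
```

```text
28.6833
hit True [0.62681895 0.03699373 0.07747933] [-0.58701954  0.37978545  5.4600622 ] 29.7167
43.91235761974568
32.2167
```

View pics/w9.png

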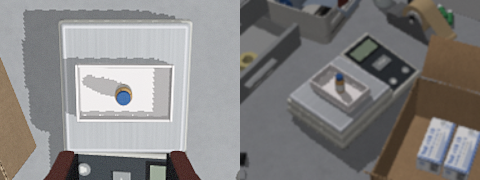

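The vial stands upright in the middle of the dish and the gripper is well clear, so I'm handing the job in.

```bash
python3 -c "
from station import *
print(get_ft_force(),get_time());job_done()"
```

```text
[0.31033073 0.22415195 0.10117103] 32.2167
the job is handed in; nothing more can be done
```

The vial is standing upright in the dish on the scale, and I handed the job in at 32.2 s of the 64 s allowed.

- **Dish:** I set it on the pan and let go. The camera check put it about 2 mm from the pan centre.
- **Tare:** I pressed the key once with closed fingertips, held it about 1 s and released it, before the vial went in. The force read 5.4–7.2 N, which is above the 4 N at which the key answers and far below 40 N. The fingertips landed on the middle of the key, and both round keys stayed clear.
- **Vial:** I carried it upright and lowered it slowly until it touched (about 5 N). After release, the last pictures show it upright in the middle of the dish. The gripper was well above it and the tool force was about zero.

**Checks that disagreed or were not made:**
- **Key travel:** the fingertips only moved 0.7 mm past the nominal key height, although about 6 N should press it 1.5 mm. I put this down to height calibration and relied on the force reading.
- **Display:** I could not read it in the pictures, so I did not confirm the zero there.
- **Carton:** I did not look at it again after lifting the dish, but the arm did not go near it.

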